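# Offer up the louvred door to its cabinet hinges and hold it for the pins

### The arm

A 6-joint arm with a two-finger parallel gripper is mounted at the origin on the work surface. World frame = base frame: x ahead of the robot, y to its left, z up, the work surface at z = 0. Lengths are in m, angles in rad, forces in N, time in s.
With the tool pointing down it reaches from about 0.3 to 0.875 m from the base axis. Payload 6.4 kg.
Tool frame: the origin (TCP) lies at the very end of the fingers, on their centre line; the grasp point (between the pads) lies 19 mm behind it; z points along the fingers, y is the line along which they close (so a half turn about z gives the same grasp; the last joint's range is limited). The gripper opens to 85 mm and grips with 20 to 120 N. Pads are 22 mm wide; open, the fingers measure 114 mm over their backs; the gripper's body (76 mm by 85 mm) begins 54 mm behind the grasp point. The pads swing forward as they close: fully open they stand 13 mm farther back than shut.
Start: joints at [0.968, 0.181, 1.607, -0, 1.354, -0.206], TCP at [0.222, 0.53, 0.231] pointing down, gripper open.
Joint ranges: [-2.99, 2.99], [-0.89, 2.07], [0.3, 2.58], [-1.14, 4.28], [0, 2.63], [-3.12, 3.12]. Speed limits (rad/s): [2.57, 2.57, 3.01, 3.14, 3.14, 3.14].

### API

Orientations are given as a unit quaternion [w, x, y, z].
In Python, from bench import ctrl, camera, calibration, order, outline_of gives the robot as it stands.
- The arm moves only by the tool move_arm, never from a script. Its argument "series" is a list that holds one entry, the list of rows, each a list of 5 numbers: the opening, from 0 (shut) to 1 (fully open), then the shift along the tool's x, y, z in mm, then the turn about the tool's z in rad. A call has exactly 10 rows; each row is the pose to reach, as a shift and turn from the pose commanded when the call began, along the tool's axes at that moment; what a row does not reach only later rows make up. A row lasts 1/12 s, in which the tool goes at most 41.7 mm and 7.16 degrees, less where a joint would pass 70% of its speed; a pose out of reach is approached as far as the arm can. A call with a gripper value outside its range is refused whole. The fingers move at their own pace and stop on an object; the grip force is fixed at half the most. Time passes only in rows, so rows that repeat a pose let the fingers close, or fill a call up. It gives the time, the measured TCP pose, the force, the opening and the grip force at its end, in the units of the state.
- ctrl.get_obs(): the state, without advancing time (a new reading comes with each control period).
- camera(name): name is "scene" or "top" or "wrist"; returns (picture, depth): 480x640x3 uint8, blue, green, red; 480x640 float32, m along the optical axis (not along the pixel's ray), 0 where there is no reading.
- calibration(name): a dict with "intrinsics" (3x3 intrinsics, pixels), "rvec" (rotation vector, rad) and "tvec" (3), from world to camera coordinates, as OpenCV has them. Camera axes: x right, y down, z forward; pixel columns grow to the right and rows downward; lengths in m; the calibration is good to about 2 mm. A picture is of the moment at which its call begins: read the wrist's pose just before it. calibration takes no time and is no camera call; for the wrist camera it gives the pose at the moment of the call.
- order.hand_in(): hands the job in; it is judged then, once.
Trained networks look in the newest picture that a camera, given by its name, has taken for a name from the list of things; names that differ only in an ending like _2 or _b are one class to them, and where a whole thing is asked for, a point or a joint stands for the part that bears it (a point fixed in the world has none). Each returns a list of dicts, best first, with "conf" (0 to 1); they miss things now and then, are a little off and sometimes report something else, mostly with a low value. They report only what shows in the picture. A call takes as long as a camera call. They do not tell look-alikes from the thing itself.
- outline_of(target, camera): "region" (480x640 bool, what is visible of it) and "bbox" ([centre column, centre row, width, height] in pixels, round what is visible of it).
The state is a dict: "time_s": time; "q": joint angles; "dq": joint speeds; "joint_efforts": joint torques, N m; "eef_pos": TCP position; "eef_rot": TCP orientation; "wrist_force": force on the tool from outside, world axes, zero at the start; "torque": the same for the moment, N m; "opening": opening from 0.0 (shut) to 1.0 (fully open); "grasp_force": force on a finger pad.
Only numpy, scipy, OpenCV 4.12 (cv2) and the standard library are available. Lean on these libraries where they do the work, as an engineer would, in place of code of your own. Each camera call takes 0.05 s, during which the arm holds its last target. There are 200 camera calls.

### The job

Take the green louvred door out of the slotted rack and offer it up to the small filter cabinet: fit its two hinge knuckles into the gaps between the cabinet's knuckles so that the holes line up and a workmate can drop both hinge pins in. Finish while still holding the door there in the gripper, upright, still and standing straight out from the cabinet's open front, with its full weight in your grip so that the knuckles neither rest on nor press against each other. Leave the plain panel, the pins and everything else on the table as they are.

Things in the scene. Friction and masses are not known exactly. Their poses are not given: they have to be found in the camera images.
- door: sea-green steel louvred door, 0.5 to 0.75 kg, upright in a rack slot: 156 mm wide (y), 200 high (z), 20 thick (x). Origin: centre of its lower edge; z up; +x out of its outer face (small black knob, 20 mm proud, near the free edge); hinge edge at -y. The top 50 mm is a solid flat rail: grip it across the 20 mm thickness near the middle. Hinge leaves 3 mm thick on its -x face, at the hinge edge
- knuckle_upper (a point): centre of the bore of the door's upper knuckle, at (-10, -91, 155) mm in the door's frame; axes as the door's, z along the bore. The knuckle is a steel tube 18 mm long, 20 mm outer diameter, 12 mm bore, 3 mm clear of the hinge edge, on a 3 mm leaf
- knuckle_lower (a point): centre of the bore of the door's lower knuckle (same tube), at (-10, -91, 45) mm in the door's frame; axes as the door's
- cabinet: fixed sea-green steel cabinet without its door, 160 mm (x) by 140 (y), 240 high; filter canisters inside. Origin: centre of its underside on the table, z up. The open front faces its +y; the hinges are on its +x side at the front corner. Standing straight out in its hinges, the door has its axes parallel to the cabinet's and its origin at (105, 162, 30) mm in the cabinet's frame
- gap_upper (a point): on the vertical pin axis, middle of the upper gap, at (95, 71, 185) mm in the cabinet's frame (axes as the cabinet's): the door's upper knuckle centre belongs here. Fixed knuckles above and below (20 mm outer diameter, 12 mm bore, 20 mm long) leave a 24 mm gap: 3 mm spare above and below. Gaps are open to +y and +x; bring the door in along -y
- gap_lower (a point): the same for the lower gap, at (95, 71, 75) mm in the cabinet's frame: the door's lower knuckle centre belongs here. Fully aligned, the door's edge is 3 mm from the fixed knuckles and its own knuckles 5 mm from the cabinet's side wall
- rack: fixed wooden panel rack on the table, base 200 mm (x) by 140 (y), 12 thick; two slots along its y, 25 mm wide, from 12 to 42 mm above the table, at x = -50 and +50 mm. The door stands in one and the plain panel in the other, parallel to the rack's axes. Origin: centre of the underside, z up
- blank: plain grey aluminium panel without hinges, 20 mm (x) by 150 mm (y) by 100 mm high, standing in the other rack slot; not wanted. Origin: centre of its lower edge, z up
- pin_a: loose steel hinge pin 8 mm thick and 78 mm long lying in the small red tray; leave it. Origin: its underside, near its middle
- pin_b: the second, equal hinge pin in the red tray; leave it. Origin: its underside, near its middle
- sieve: brass test sieve lying on the table, 150 mm in diameter and 45 mm high; leave it. Origin: centre of its underside
- torch: yellow pocket torch lying on the table, 142 mm long and 40 mm at the head; leave it. Origin: below its middle, on the table
- meter: small black instrument box 85 x 60 x 26 mm; leave it. Origin: centre of its underside
- driver: screwdriver with an orange handle lying on the table; leave it. Origin: on the table under it
- filter: blue and orange respirator filter canister, 84 mm in diameter and 52 mm high; leave it. Origin: centre of its underside
Things that resemble listed ones, but are neither listed nor needed, are in the scene too. What is shaped like the door but red is not meant.

How it is judged:
At the end, for the whole second after the job is handed in: Gripper still holding the door (over 3 N): both knuckles within 4 mm of the pin axis and of the gap's mid height; door upright within 0.06 rad, straight out from the open front within 0.2 rad, under 0.02 m/s; the cabinet bears on it with under 3 N (horizontal distance between knuckle_upper and gap_upper below 0.004 m and horizontal distance between knuckle_lower and gap_lower below 0.004 m and z of knuckle_upper in the frame of gap_upper between -0.004 and 0.004 m and angle between door's own z axis and vertical below 0.06 rad and angle between the x axis of door and the x axis of cabinet, either way round below 0.2 rad and y of door in the frame of cabinet above 0.1 m and contact force between door and cabinet below 3 N and contact force between door and the fingers above 3 N and linear speed of door below 0.02 m/s); the arm keeps its last pose, push and grip.
It fails at once if the plain panel is lifted or shoved about (distance of blank from where it was at the start of the episode above 0.02 m).
It fails at once if a hinge pin is moved (distance of any of pin_a, pin_b from where it was at the start of the episode above 0.03 m).
It fails at once if something else on the table is moved (distance of any of sieve, torch, meter, driver, filter from where it was at the start of the episode above 0.03 m).
It also fails if it takes over 43 s, if anything falls off the work surface, if the arm or the gripper's body presses on something with over 40 N, if the wrist force passes 120 N, or if a joint passes its speed limit or range.

## Working session

There is one attempt and no reset: what is moved stays moved. The work goes in short steps, Python scripts to look and compute and a tool call to move; the robot and the scene stay as the last step left them, time stands still between calls to the robot, and variables do not carry over. Pictures are saved under pics/ and viewed, at most 10 in all, crops included, and the job is handed in when it is done.

Besides the shell and the picture viewer there is one more tool, called by a JSON object that holds its "method" and its "body". move_arm: Moves the arm, as the interface text tells. Its arguments: {"type":"object","properties":{"series":{"type":"array","items":{"type":"array","items":{"type":"array","items":{"type":"number"}}}}},"required":["series"]}

```bash
ls; mkdir -p pics; cat > h.py <<'E'
import numpy as np,cv2
from bench import ctrl,camera,calibration,order,outline_of
def cal(n):
    c=calibration(n);R=cv2.Rodrigues(np.array(c["rvec"],float))[0];return np.array(c["intrinsics"]),R,np.array(c["tvec"],float).ravel()
def cloud(n,d,c=None):
    K,R,t=c or cal(n);v,u=np.mgrid[:480,:640]
    P=np.stack([(u-K[0,2])/K[0,0]*d,(v-K[1,2])/K[1,1]*d,d],-1)
    P=(P-t)@R;P[d<=0]=np.nan;return P
E
python3 - <<'E'
from h import *
for n in("scene","top"):
    p,d=camera(n);cv2.imwrite(f"pics/{n}0.png",p);np.save(f"{n}0.npy",d)
    for t in("door","cabinet","rack","blank"):
        for o in outline_of(t,n)[:3]:
            P=cloud(n,d)[o["region"]];print(n,t,round(o["conf"],2),np.round(o["bbox"]),np.round(np.nanpercentile(P,[2,50,98],axis=0),3).tolist())
s=ctrl.get_obs();print(s)
E
```

```text
pics
scene door 0.85 [403. 152.  50.  64.] [[0.201, 0.245, 0.008], [0.279, 0.273, 0.145], [0.365, 0.316, 0.203]]
scene door 0.77 [391. 210.  73.  74.] [[0.46, 0.1, 0.034], [0.474, 0.183, 0.134], [0.487, 0.266, 0.214]]
scene door 0.62 [204. 173.  50.  64.] [[0.061, -0.311, -0.002], [0.206, -0.274, 0.153], [0.295, -0.208, 0.203]]
scene cabinet 0.96 [243. 238.  72. 120.] [[0.413, -0.273, 0.019], [0.559, -0.202, 0.211], [0.595, -0.132, 0.243]]
scene cabinet 0.48 [192. 343.  72.  65.] [[0.62, -0.42, 0.004], [0.688, -0.353, 0.015], [0.764, -0.285, 0.047]]
scene rack 0.68 [406. 256.  70.  59.] [[0.482, 0.134, 0.002], [0.595, 0.195, 0.021], [0.62, 0.272, 0.046]]
scene blank 0.96 [408. 250.  63.  45.] [[0.557, 0.126, 0.023], [0.576, 0.191, 0.084], [0.584, 0.27, 0.115]]
top door 0.87 [218. 318.  45.  71.] [[0.192, 0.244, -0.001], [0.282, 0.273, 0.155], [0.359, 0.309, 0.202]]
top door 0.68 [417. 338.  55.  64.] [[0.159, -0.303, -0.002], [0.229, -0.251, 0.176], [0.3, -0.207, 0.202]]
top door 0.61 [253. 249.  77.  21.] [[0.449, 0.095, 0.015], [0.459, 0.186, 0.197], [0.482, 0.265, 0.214]]
top cabi
[... 519 characters left out ...]
8, 0.114]]
{'time_s': 0.5, 'q': array([ 9.67705116e-01,  1.80782738e-01,  1.60703717e+00, -6.54881270e-06,
        1.35379407e+00, -2.06313328e-01]), 'dq': array([-0.00073642,  0.00035045, -0.00196519, -0.0005444 ,  0.00018407,
       -0.00075554]), 'joint_efforts': array([-6.97289270e-04, -4.44448543e+01, -3.51364660e+01, -3.08762219e-04,
        1.99812894e-03, -1.98004778e-05]), 'eef_pos': array([0.2221997 , 0.53033026, 0.23128018]), 'eef_rot': array([-1.25912427e-06,  1.97089438e-01,  9.80385513e-01, -1.10604979e-05]), 'wrist_force': array([ 0.73671711, -0.44384353, -0.25571146]), 'torque': array([-0.0160389 ,  0.01010503,  0.08789052]), 'grasp_force': 0.0, 'opening': 0.9992946235720225}
```

```bash
python3 - <<'E'
import cv2,numpy as np
a=cv2.imread("pics/scene0.png");b=cv2.imread("pics/top0.png")
cv2.imwrite("pics/a.png",a)
c=np.vstack([cv2.resize(a[100:320,150:470],(800,550),interpolation=3)]);cv2.imwrite("pics/b.png",c)
cv2.imwrite("pics/c.png",cv2.resize(b[160:380,170:490],(800,550),interpolation=3))
E
```

```text
(no output)
```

View pics/b.png

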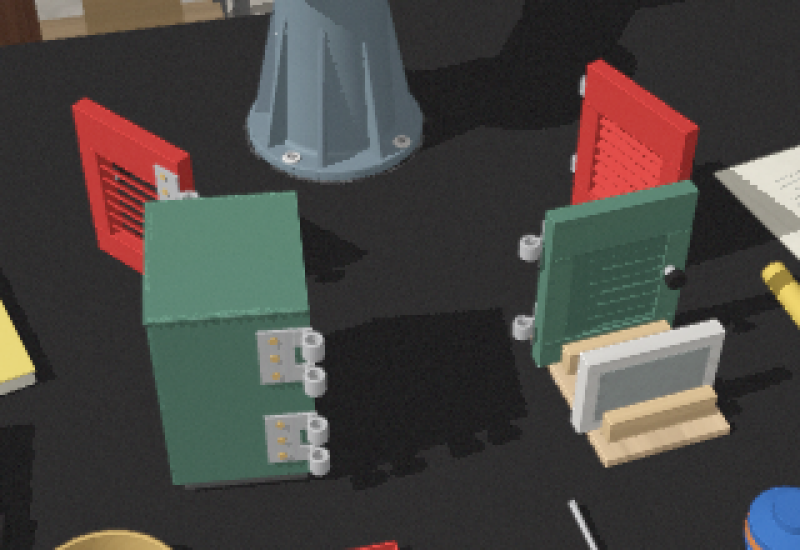

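View pics/c.png

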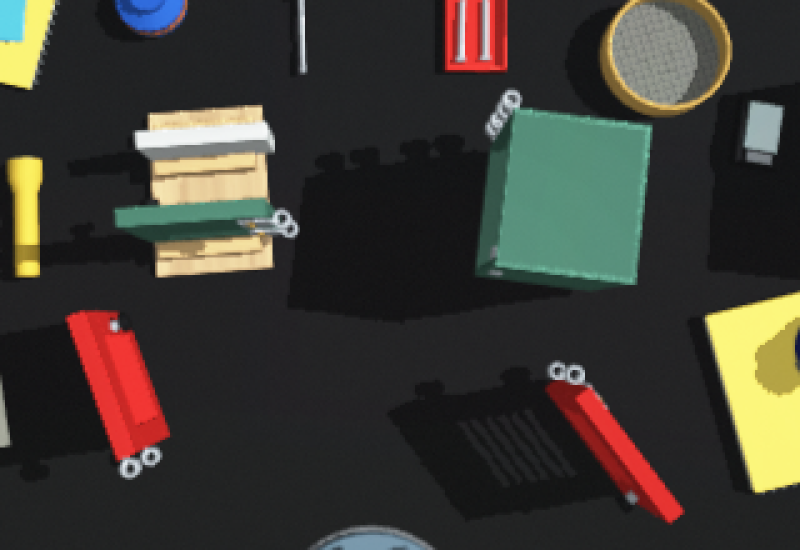

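The candidates in the scene view are the red door at (403,152), the red door at (204,173) and the green door at (391,210) in the rack. The green one is wanted: its knob faces +x and its hinge edge is at -y, while the cabinet hinges sit at its +x/+y corner. Next I fit the poses.

```bash
python3 - <<'E'
from h import *
def rect(P,lo,hi,zl,zh,tag):
    m=(P[...,2]>zl)&(P[...,2]<zh)&(P[...,0]>lo[0])&(P[...,0]<hi[0])&(P[...,1]>lo[1])&(P[...,1]<hi[1])
    q=P[m][:,:2]
    r=cv2.minAreaRect((q*1000).astype(np.float32));print(tag,m.sum(),np.round(r[0],1),np.round(r[1],1),round(r[2],2),'z',round(np.median(P[m][:,2]),4),'mean',q.mean(0).round(4))
    return q
for n in("scene","top"):
    P=cloud(n,np.load(n+"0.npy"))
    rect(P,(.38,-.29),(.6,-.12),.232,.248,n+" cab top")
    rect(P,(.43,.08),(.5,.29),.206,.219,n+" door top")
    rect(P,(.53,.1),(.6,.29),.107,.119,n+" blank top")
    # faces
    if n=="scene":
        for lo,hi,z0,z1,t in(((.44,.1),(.5,.26),.17,.205,"door rail"),((.53,-.26),(.61,-.14),.05,.22,"cab side")):
            m=(P[...,2]>z0)&(P[...,2]<z1)&(P[...,0]>lo[0])&(P[...,0]<hi[0])&(P[...,1]>lo[1])&(P[...,1]<hi[1])
            q=P[m];A=np.c_[q[:,1],q[:,2],np.ones(len(q))];w=np.ones(len(q),bool)
            for _ in range(6):
                s=np.linalg.lstsq(A[w],q[w,0],rcond=None)[0];e=abs(A@s-q[:,0]);w=e<max(.003,2*np.median(e[w]))
            print(t,len(q),w.sum(),'x=a*y+b*z+c',s.round(4),'yaw deg',-np.degrees(np.arctan(s[0])).round(2))
E
python3 - <<'E'
import cv2
a=cv2.imread("pics/scene0.png");cv2.imwrite("pics/d.png",cv2.resize(a[165:295,340:470],(700,600)[::-1] and (600,600),interpolation=3))
E
```

```text
scene cab top 3200 [ 486.3 -198.9] [142.2 170.7] 83.06 z 0.24 mean [ 0.493  -0.2001]
scene door top 437 [468.4 192.6] [ 28.3 159.1] 6.45 z 0.2116 mean [0.4707 0.1917]
scene blank top 409 [567.5 199.4] [ 26.4 152. ] 3.8 z 0.1119 mean [0.5692 0.1985]
door rail 628 505 x=a*y+b*z+c [-0.0824  0.0133  0.491 ] yaw deg 4.71
cab side 2815 2245 x=a*y+b*z+c [0.15   0.0016 0.5964] yaw deg -8.53
top cab top 3623 [ 482.6 -201.4] [142.7 164.4] 82.96 z 0.2387 mean [ 0.4818 -0.201 ]
top door top 462 [464.6 190.5] [ 20.4 155.8] 4.83 z 0.2103 mean [0.4645 0.1908]
top blank top 333 [563.2 197.6] [ 20.6 148.9] 5.22 z 0.1105 mean [0.5634 0.1972]
```

View pics/d.png

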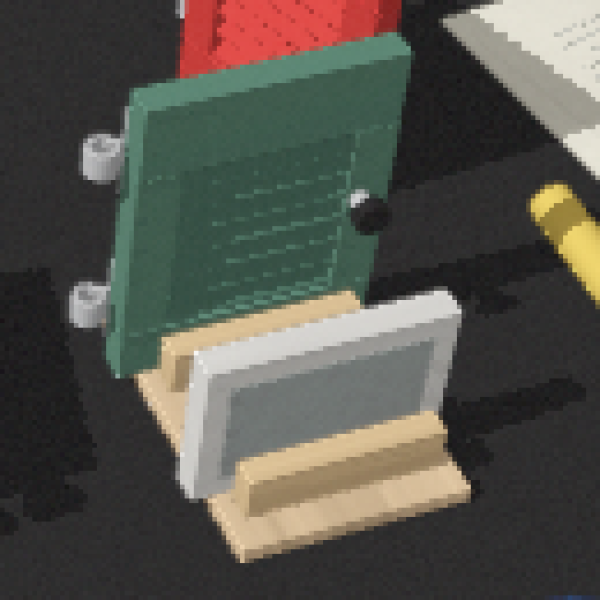

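The crop shows the green louvred door with its knob at the free edge and its knuckles at -y, so the choice is confirmed. I'll move over it now.

{"method": "move_arm", "body": {"series": [[[1,-30,-18,-20,0.11],[1,-60,-37,-40,0.22],[1,-96,-59,-60,0.33],[1,-132,-81,-60,0.44],[1,-168,-103,-60,0.55],[1,-204,-125,-60,0.66],[1,-240,-147,-60,0.77],[1,-275,-169,-60,0.88],[1,-310,-190,-60,0.99],[1,-340,-209,-60,1.091]]]}}

```text
time_s: 1.33
eef_pos: [0.4559, 0.2043, 0.2917]
eef_rot: [0.0, 0.679, 0.734, 0.0]
wrist_force: [1.0, 0.3, -0.7]
opening: 0.998
grasp_force: 0.0
```

```bash
cat >> h.py <<'E'
from scipy.spatial.transform import Rotation as Ro
def tool():
    s=ctrl.get_obs();w,x,y,z=s["eef_rot"];return s,Ro.from_quat([x,y,z,w]).as_matrix(),s["eef_pos"]
def snap(n,f):
    s,R,p=tool();c=cal(n);P,d=camera(n);cv2.imwrite(f"pics/{f}.png",P);np.savez(f"{f}.npz",d=d,K=c[0],R=c[1],t=c[2]);return P,d,c
E
python3 - <<'E'
from h import *
s,R,p=tool();K,Rc,t=cal("wrist");print(p,R.round(3).tolist(),s["time_s"],s["q"].round(2));print("cam in tool",(R.T@(-Rc.T@t-p)).round(4),(Rc@R).round(3).tolist(),K[0,0])
snap("wrist","w1")
E
```

```text
[0.45594202 0.20429614 0.2916804 ] [[-0.077, 0.997, 0.001], [0.997, 0.077, 0.0], [0.0, 0.001, -1.0]] 1.3333 [ 0.18 -0.04  1.72  0.    1.46  0.11]
cam in tool [ 0.0725  0.0004 -0.1417] [[-0.001, 1.0, 0.0], [-0.959, -0.001, -0.284], [-0.284, -0.001, 0.959]] 338.09588014668714
```

View pics/w1.png

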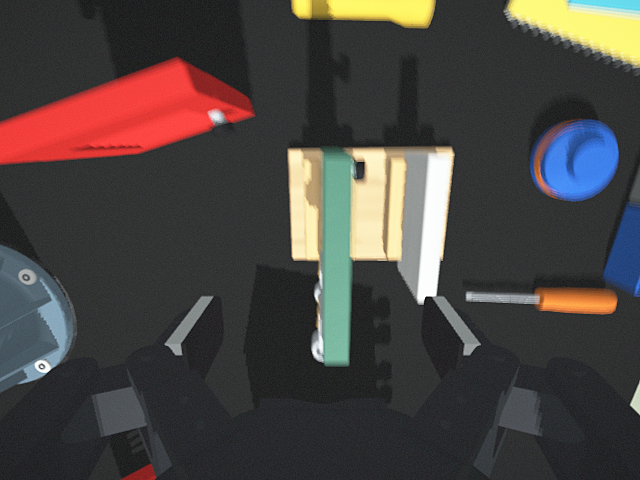

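{"method": "move_arm", "body": {"series": [[[1,-30,10,-20,0.0],[1,-70,20,-20,0.05],[1,-110,32,-20,0.1],[1,-150,44,-20,0.15],[1,-190,55,-20,0.208],[1,-230,66,-20,0.208],[1,-270,78,-20,0.208],[1,-310,89,-20,0.208],[1,-345,98,-15,0.208],[1,-363,102,-8,0.208]]]}}

```text
time_s: 2.22
eef_pos: [0.5879, -0.1513, 0.2996]
eef_rot: [0.001, 0.751, 0.661, -0.0]
wrist_force: [-0.4, 0.2, -0.6]
opening: 1.002
grasp_force: 0.0
```

```bash
python3 - <<'E'
from h import *
camera("top");camera("top");camera("top")
snap("wrist","w2");s,R,p=tool();print(p,s["q"].round(2),np.degrees(np.arctan2(R[1,1],R[0,1])))
for n,lo,hi,z0,z1 in(("w1",(.43,.08),(.5,.29),.204,.22),("w2",(.38,-.3),(.6,-.1),.234,.247)):
    z=np.load(n+".npz");P=cloud("wrist",z["d"],(z["K"],z["R"],z["t"]))
    m=(P[...,2]>z0)&(P[...,2]<z1)&(P[...,0]>lo[0])&(P[...,0]<hi[0])&(P[...,1]>lo[1])&(P[...,1]<hi[1])
    q=P[m];r=cv2.minAreaRect((q[:,:2]*1000).astype(np.float32));print(n,m.sum(),r,np.median(q[:,2]))
z=np.load("w2.npz");P=cloud("wrist",z["d"],(z["K"],z["R"],z["t"]))
m=(P[...,2]>.2)&(P[...,2]<.228)&(P[...,1]<-.1)&(P[...,1]>-.17)&(P[...,0]>.56)&(P[...,0]<.62)
v,u=np.nonzero(m);print(len(u),u.min(),u.max(),v.min(),v.max(),P[m].mean(0),P[m].min(0),P[m].max(0))
E
```

```text
[ 0.5865043  -0.14694752  0.29876332] [-0.44  0.2   1.45  0.    1.49 -0.32] -7.200317235832395
w1 5969 ((466.235107421875, 192.32424926757812), (20.04667854309082, 155.9647979736328), 4.8782429695129395) 0.21113752251523968
w2 28617 ((483.90032958984375, -199.674560546875), (143.2543182373047, 165.21241760253906), 83.04534149169922) 0.2392058709308698
1046 288 336 218 279 [ 0.58122278 -0.1421032   0.21349764] [ 0.56454338 -0.1699462   0.20001007] [ 0.59729691 -0.12985898  0.22787629]
```

View pics/w2.png

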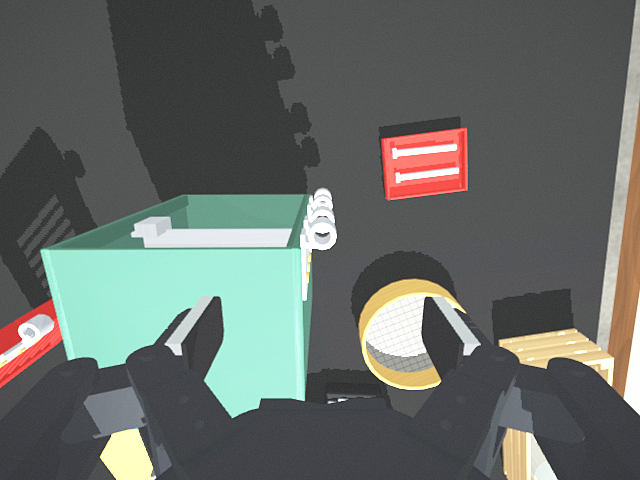

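The view from above shows the topmost cabinet knuckle ring at about (322,235). I'll fit its centre.

```bash
cat >> h.py <<'E'
def ring(f,x0,x1,y0,y1,zt,save=None):
    """fit the 20 mm ring whose top face is at height zt, in rectified top-down plane of z=zt (0.25 mm/px)"""
    z=np.load(f+".npz");K,R,t=z["K"],z["R"],z["t"];im=cv2.imread(f"pics/{f}.png")
    s=.00025;X,Y=np.meshgrid(np.arange(x0,x1,s),np.arange(y0,y1,s))
    C=np.stack([X,Y,np.full_like(X,zt)],-1)@R.T+t
    uv=C@K.T;uv=(uv[...,:2]/uv[...,2:]).astype(np.float32)
    o=cv2.remap(im,uv[...,0],uv[...,1],cv2.INTER_CUBIC);g=cv2.GaussianBlur(cv2.cvtColor(o,cv2.COLOR_BGR2GRAY),(0,0),2).astype(np.float32)
    r=np.hypot(*np.mgrid[-48:49,-48:49]);k=np.where((r>24)&(r<40),1.,0);i=np.where(r<=21,1.,0)
    T=k/k.sum()-i/i.sum()
    q=cv2.filter2D(g,-1,T.astype(np.float32));v,u=np.unravel_index(q.argmax(),q.shape)
    if save:
        cv2.circle(o,(int(u),int(v)),40,(0,0,255),1);cv2.circle(o,(int(u),int(v)),24,(0,0,255),1);cv2.imwrite(f"pics/{save}.png",cv2.resize(o,None,fx=2,fy=2))
    return np.array([X[v,u],Y[v,u]]),q.max()
E
python3 - <<'E'
from h import *
c,y=np.array([483.9,-199.7]),np.radians(-6.96);M=np.array([[np.cos(y),-np.sin(y)],[np.sin(y),np.cos(y)]])
print("cab pred axis",c+M@[95,71]);print("ring",ring("w2",.55,.62,-.18,-.1,.217,"r2"))
c,y=np.array([466.2,192.3]),np.radians(4.88);M=np.array([[np.cos(y),-np.sin(y)],[np.sin(y),np.cos(y)]])
print("door pred axis",c+M@[-10,-91]);print("ring",ring("w1",.43,.51,.07,.13,.176,"r1"))
E
```

```text
cab pred axis [ 586.8034675  -140.73495632]
ring (array([ 0.58225, -0.153  ]), np.float32(77.159004))
door pred axis [463.97754012 100.77917902]
ring (array([0.453 , 0.1205]), np.float32(45.01731))
```

View pics/r2.png

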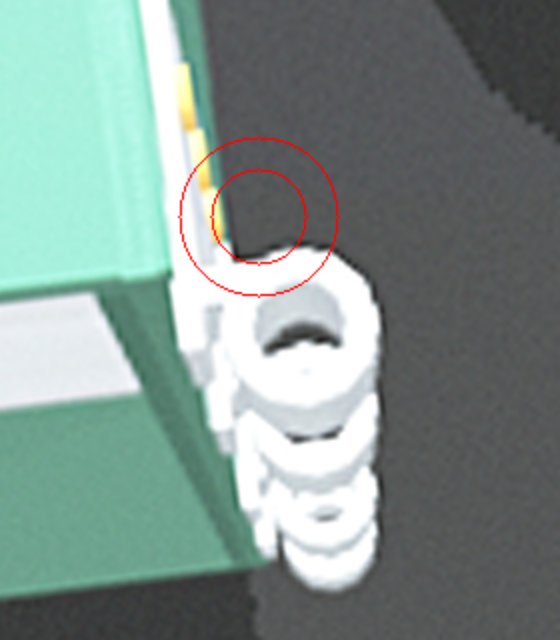

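The ring centre reads by eye as (0.5874, -0.1391), against (0.5868, -0.1407) predicted from the cabinet's top, so they agree to under 2 mm. I'll go back over the door.

{"method": "move_arm", "body": {"series": [[[1,30,-16,0,0],[1,68,-34,0,-0.05],[1,105,-53,0,-0.1],[1,142,-72,0,-0.15],[1,180,-91,0,-0.211],[1,217,-110,0,-0.211],[1,254,-129,0,-0.211],[1,292,-147,0,-0.211],[1,321,-162,0,-0.211],[1,321,-162,0,-0.211]]]}}

```text
time_s: 3.25
eef_pos: [0.4626, 0.198, 0.3004]
eef_rot: [-0.001, 0.673, 0.74, 0.001]
wrist_force: [0.5, 0.5, -0.1]
opening: 0.999
grasp_force: 0.0
```

```bash
cat >> h.py <<'E'
def rect(f,lo,hi,z0,z1):
    z=np.load(f+".npz");P=cloud("wrist",z["d"],(z["K"],z["R"],z["t"]))
    m=(P[...,2]>z0)&(P[...,2]<z1)&(P[...,0]>lo[0])&(P[...,0]<hi[0])&(P[...,1]>lo[1])&(P[...,1]<hi[1])
    q=P[m];r=cv2.minAreaRect((q[:,:2]*1000).astype(np.float32));print(f,m.sum(),r,np.median(q[:,2]),np.percentile(q[:,1],[1,99]))
def tpose():
    s,R,p=tool();print("t",round(s["time_s"],2),"p",(p*1000).round(1),"yaw y",np.degrees(np.arctan2(R[1,1],R[0,1])).round(2),"x",R[:,0].round(4),"tilt",R[2].round(4),"q",s["q"].round(2),"F",np.round(s["wrist_force"],2),s["opening"].round(3),s["grasp_force"]);return s,R,p
E
python3 - <<'E'
from h import *
camera("top");camera("top");camera("top");tpose()
snap("wrist","w3");rect("w3",(.43,.08),(.5,.29),.204,.22)
E
```

```text
Traceback (most recent call last):
  File "h.py", line 32, in tpose
    s,R,p=tool();print("t",round(s["time_s"],2),"p",(p*1000).round(1),"yaw y",np.degrees(np.arctan2(R[1,1],R[0,1])).round(2),"x",R[:,0].round(4),"tilt",R[2].round(4),"q",s["q"].round(2),"F",np.round(s["wrist_force"],2),s["opening"].round(3),s["grasp_force"]);return s,R,p
                                                                                                                                                                                                                           ^^^^^^^^^^^^^^^^^^
AttributeError: 'float' object has no attribute 'round'
```

```bash
sed -i 's/s\["opening"\].round(3)/round(s["opening"],3)/' h.py; python3 - <<'E'
from h import *
tpose()
snap("wrist","w3");rect("w3",(.43,.08),(.5,.29),.204,.22)
E
```

```text
t 3.4 p [465.4 192.5 299.9] yaw y 5.1 x [-8.89e-02  9.96e-01 -3.00e-04] tilt [-3.0e-04  1.2e-03 -1.0e+00] q [ 0.16 -0.03  1.7  -0.    1.48  0.07] F [ 0.21 -0.79  0.02] 0.997 0.0
w3 5832 ((466.2397766113281, 192.24807739257812), (20.043537139892578, 155.75303649902344), 4.8608503341674805) 0.21113677381940205 [0.11754888 0.26880484]
```

{"method": "move_arm", "body": {"series": [[[1,0,1,20,0.004],[1,0,1,45,0.004],[1,0,1,70,0.004],[1,0,1,90,0.004],[1,0,1,105,0.004],[1,0,1,115,0.004],[1,0,1,122,0.004],[1,0,1,128,0.004],[1,0,1,128,0.004],[1,0,1,128,0.004]]]}}

```text
time_s: 4.28
eef_pos: [0.4675, 0.1915, 0.1718]
eef_rot: [0.0, 0.678, 0.735, 0.0]
wrist_force: [0.0, -0.5, -0.0]
opening: 1.002
grasp_force: 0.0
```

{"method": "move_arm", "body": {"series": [[[0,0,0,0,0],[0,0,0,0,0],[0,0,0,0,0],[0,0,0,0,0],[0,0,0,0,0],[0,0,0,0,0],[0,0,0,0,0],[0,0,0,0,0],[0,0,0,0,0],[0,0,0,0,0]]]}}

```text
time_s: 5.12
eef_pos: [0.4673, 0.1917, 0.1716]
eef_rot: [0.0, 0.678, 0.735, 0.0]
wrist_force: [-1.3, -0.0, 3.8]
opening: 0.225
grasp_force: 59.9
```

```bash
python3 - <<'E'
from h import *
tpose()
snap("wrist","w4");rect("w4",(.43,.08),(.5,.29),.2,.22)
E
```

```text
t 5.12 p [467.3 191.7 171.6] yaw y 4.7 x [-8.190e-02  9.966e-01  1.000e-04] tilt [ 1.e-04  5.e-04 -1.e+00] q [0.15 0.09 1.84 0.   1.21 0.07] F [-1.25 -0.03  3.8 ] 0.225 59.85308647155762
w4 20501 ((469.80572509765625, 219.0769805908203), (98.5708236694336, 65.38689422607422), 72.08306884765625) 0.21115808032800495 [0.17347542 0.2693152 ]
```

{"method": "move_arm", "body": {"series": [[[0,0,0,-5,0],[0,0,0,-12,0],[0,0,0,-20,0],[0,0,0,-29,0],[0,0,0,-38,0],[0,0,0,-47,0],[0,0,0,-55,0],[0,0,0,-60,0],[0,0,0,-60,0],[0,0,0,-60,0]]]}}

```text
time_s: 6.0
eef_pos: [0.4671, 0.1917, 0.2316]
eef_rot: [0.0, 0.678, 0.735, 0.0]
wrist_force: [-0.1, 0.1, -6.8]
opening: 0.228
grasp_force: 59.3
```

```bash
python3 - <<'E'
from h import *
camera("top");camera("top");tpose()
snap("wrist","w5");snap("scene","s5")
E
```

```text
t 6.1 p [466.6 191.6 230.7] yaw y 4.7 x [-8.190e-02  9.966e-01 -1.000e-04] tilt [-1.0e-04 -1.1e-03 -1.0e+00] q [ 0.15  0.02  1.78 -0.    1.34  0.07] F [ 0.41  0.66 -6.04] 0.227 59.301515221595764
```

View pics/w5.png

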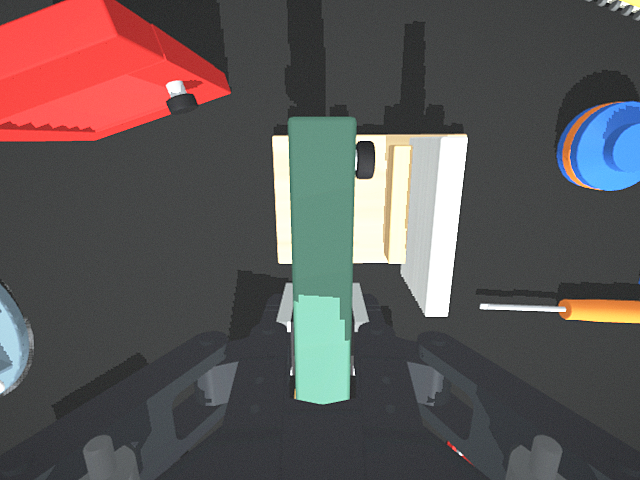

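The door hangs cleanly in the grip, its top running from (322,118) to (322,400). I'll measure it in the tool frame.

```bash
cat >> h.py <<'E'
def intool(f,Rt,p):
    z=np.load(f+".npz");P=cloud("wrist",z["d"],(z["K"],z["R"],z["t"]));Q=((P-p)@Rt)*1000
    m=(Q[...,0]>25)&(Q[...,0]<100)&(abs(Q[...,1])<18)&(abs(Q[...,2]+40)<8);q=Q[m]
    A=np.c_[q[:,0],q[:,1],np.ones(len(q))];w=abs(q[:,2]-np.median(q[:,2]))<4
    s=np.linalg.lstsq(A[w],q[w,2],rcond=None)[0]
    r=cv2.minAreaRect(q[w][:,:2].astype(np.float32))
    print("top z=a x+b y+c",s.round(4),"at x=0",s[2].round(2),"rect",np.round(cv2.boxPoints(r),1).tolist(),round(r[2],2),"far x",np.percentile(q[w][:,0],[99,99.9]).round(1))
E
python3 - <<'E'
from h import *
s,R,p=tpose();intool("w5",R,p)
# world consistency of the rack-seated pose, from w3 vs tool at close
E
```

```text
t 6.2 p [466.6 191.6 230.6] yaw y 4.7 x [-8.190e-02  9.966e-01 -1.000e-04] tilt [-1.0e-04 -1.3e-03 -1.0e+00] q [ 0.15  0.02  1.78 -0.    1.34  0.07] F [ 0.81  0.39 -6.15] 0.229 59.29706275463104
top z=a x+b y+c [ 1.400e-03  5.000e-03 -3.964e+01] at x=0 -39.64 rect [[25.0, -9.699999809265137], [78.5999984741211, -9.800000190734863], [78.5999984741211, 10.399999618530273], [25.0, 10.5]] 89.87 far x [78.2 78.6]
```

{"method": "move_arm", "body": {"series": [[[0,0,0,-15,0],[0,0,0,-40,0],[0,-15,10,-60,0],[0,-40,27,-60,0.04],[0,-68,46,-60,0.08],[0,-98,67,-60,0.12],[0,-128,88,-60,0.16],[0,-158,108,-60,0.204],[0,-180,123,-60,0.204],[0,-195,133,-60,0.204]]]}}

```text
time_s: 7.03
eef_pos: [0.6168, 0.0053, 0.2902]
eef_rot: [-0.0, 0.75, 0.662, -0.001]
wrist_force: [0.8, 0.4, -5.9]
opening: 0.224
grasp_force: 59.9
```

{"method": "move_arm", "body": {"series": [[[0,0,0,5,0],[0,0,0,15,0],[0,0,0,30,0],[0,0,0,50,0],[0,0,0,70,0],[0,0,0,85,0],[0,0,0,95,0],[0,0,0,101,0],[0,0,0,101,0],[0,0,0,101,0]]]}}

```text
time_s: 7.87
eef_pos: [0.6156, 0.0086, 0.1906]
eef_rot: [0.0, 0.749, 0.663, 0.0]
wrist_force: [-0.3, 0.1, -4.9]
opening: 0.233
grasp_force: 60.0
```

```bash
python3 - <<'E'
from h import *
camera("top");camera("top");s,R,p=tpose()
snap("wrist","w6");P,d,c=snap("scene","s6");intool("w6",R,p)
cv2.imwrite("pics/s6c.png",cv2.resize(P[160:320,200:400],(800,640)[:1]+(600,) if 0 else (750,600),interpolation=3))
E
```

```text
t 7.97 p [616.4   8.3 191.6] yaw y -6.98 x [ 1.215e-01  9.926e-01 -1.000e-04] tilt [-1.0e-04  2.3e-03 -1.0e+00] q [-0.18  0.31  1.54  0.    1.3  -0.06] F [-0.53  0.03 -6.01] 0.228 60.034435987472534
top z=a x+b y+c [ 1.50000e-03  1.50000e-03 -3.94973e+01] at x=0 -39.5 rect [[25.0, 10.399999618530273], [25.0, -9.800000190734863], [78.69999694824219, -9.699999809265137], [78.69999694824219, 10.399999618530273]] 0.04 far x [78.3 78.6]
```

View pics/s6c.png

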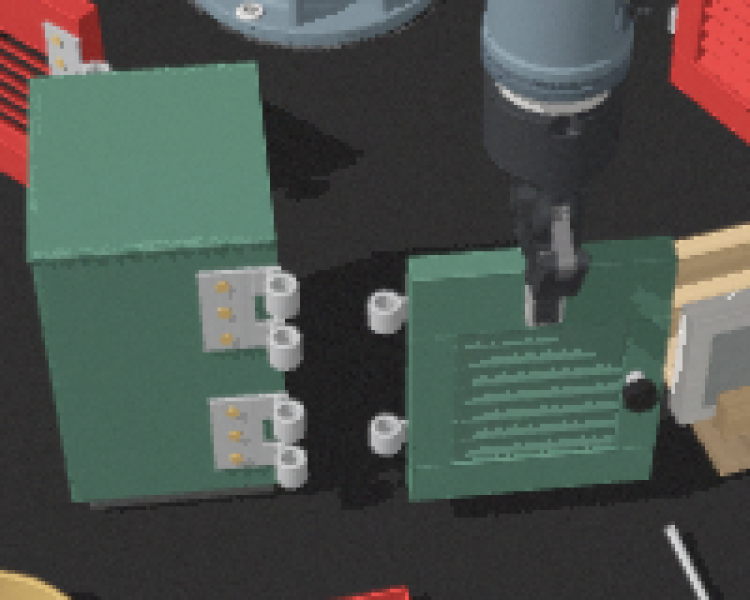

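The scene view shows the door upright, with its knuckles at (387,312) and (387,432) level with the gaps at about (283,322) and (290,440) after perspective. I'll move in part way.

{"method": "move_arm", "body": {"series": [[[0,-4,0,0,0],[0,-10,0,0,0],[0,-17,0,1,0],[0,-24,0,1,0],[0,-30,0,1,0],[0,-34,0,1,0],[0,-37,0,1,0],[0,-38,0,1,0],[0,-38,0,1,0],[0,-38,0,1,0]]]}}

```text
time_s: 8.9
eef_pos: [0.6109, -0.0294, 0.1893]
eef_rot: [-0.0, 0.749, 0.663, 0.0]
wrist_force: [0.1, -0.1, -7.2]
opening: 0.228
grasp_force: 60.1
```

```bash
cat > chk.py <<'E'
from h import *
import sys
L=[]
for i in range(6):
    s,R,p=tool();L.append(np.r_[p*1000,np.degrees(np.arctan2(R[1,1],R[0,1])),s["wrist_force"]]);camera("top") if i<5 else 0
print(np.array(L).round(1).tolist());a=np.mean(L,0);print("mean",a.round(2),s["time_s"])
y=np.radians(a[3]);tx=np.array([-np.sin(y),np.cos(y)]);ty=np.array([np.cos(y),np.sin(y)])
k=a[:2]-90.4*tx-9.7*ty;e=np.array([587.3,-139.6])-k;print("to go tool x,y,z",(e@tx).round(2),(e@ty).round(2),(a[2]-189.6).round(2))
snap("scene",sys.argv[1])
E
python3 chk.py s7
```

```text
[[610.9, -29.4, 189.3, -7.0, 0.1, -0.1, -7.2], [611.0, -29.2, 189.3, -7.0, 0.6, -0.6, -6.4], [611.0, -29.2, 189.3, -7.0, 0.3, -0.2, -5.7], [610.9, -29.1, 189.3, -7.0, -0.0, -0.6, -5.6], [611.0, -29.2, 189.3, -7.0, 0.5, -0.3, -6.3], [611.0, -29.2, 189.3, -7.0, 0.8, 0.1, -6.4]]
mean [ 6.1095e+02 -2.9210e+01  1.8928e+02 -6.9700e+00  3.8000e-01 -2.6000e-01
 -6.2600e+00] 9.15
to go tool x,y,z -22.04 -0.38 -0.32
```

{"method": "move_arm", "body": {"series": [[[0,-3,0,0,0],[0,-6,-0.4,-0.3,0],[0,-9,-0.4,-0.3,0],[0,-12,-0.4,-0.3,0],[0,-15,-0.4,-0.3,0],[0,-18,-0.4,-0.3,0],[0,-20,-0.4,-0.3,0],[0,-21,-0.4,-0.3,0],[0,-22,-0.4,-0.3,0],[0,-22,-0.4,-0.3,0]]]}}

```text
time_s: 10.03
eef_pos: [0.6078, -0.0515, 0.1896]
eef_rot: [-0.0, 0.749, 0.663, -0.0]
wrist_force: [0.4, -0.0, -5.8]
opening: 0.228
grasp_force: 60.1
```

```bash
python3 chk.py s8; python3 - <<'E'
from h import *
s,R,p=tool();snap("wrist","w8");intool("w8",R,p)
a=cv2.imread("pics/s8.png");snap("top","t8");b=cv2.imread("pics/t8.png")
z=np.load("t8.npz");u=cv2.projectPoints(np.array([[.5873,-.1396,.217]]),cv2.Rodrigues(z["R"])[0],z["t"],z["K"],None)[0].ravel();print(u)
x,y=u.astype(int)
A=cv2.resize(a[200:300,245:325],(480,600),interpolation=3);B=cv2.resize(b[y-25:y+25,x-13:x+13],(312,600),interpolation=3)
cv2.imwrite("pics/v8.png",np.hstack([A,B]))
E
```

```text
[[607.8, -51.5, 189.6, -7.0, 0.4, -0.0, -5.8], [607.8, -51.3, 189.5, -7.0, -0.2, -0.8, -6.5], [607.9, -51.2, 189.6, -7.0, -0.5, 1.2, -6.4], [607.9, -51.2, 189.6, -7.0, 0.3, 1.0, -5.9], [607.9, -51.1, 189.6, -7.0, 0.6, -0.2, -5.6], [607.9, -51.1, 189.6, -7.0, -0.3, 0.0, -6.5]]
mean [ 6.0786e+02 -5.1230e+01  1.8957e+02 -6.9900e+00  5.0000e-02  2.0000e-01
 -6.1100e+00] 10.2833
to go tool x,y,z 0.19 0.04 -0.03
top z=a x+b y+c [ 2.2000e-03  5.2000e-03 -3.9517e+01] at x=0 -39.52 rect [[25.0, 10.300000190734863], [25.0, -9.800000190734863], [78.69999694824219, -9.699999809265137], [78.69999694824219, 10.399999618530273]] 0.1 far x [78.3 78.7]
[373.68389027 198.78539261]
```

View pics/v8.png

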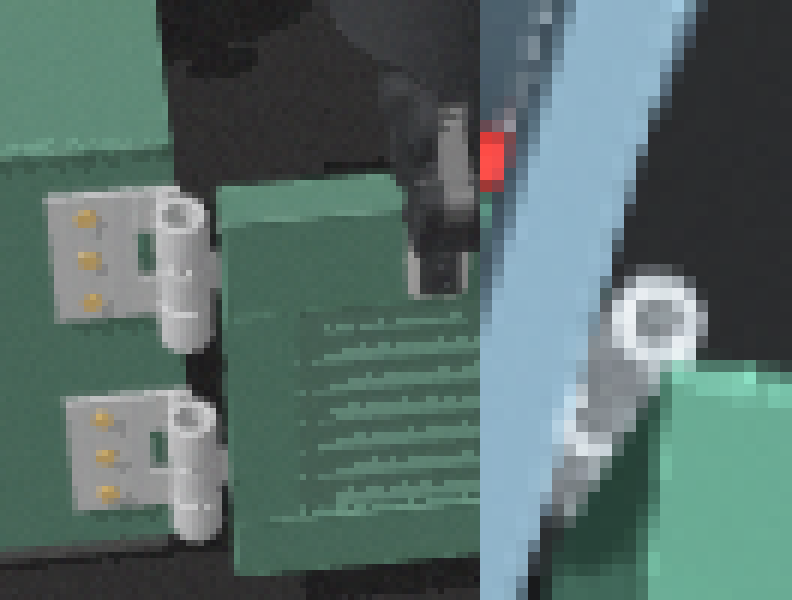

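The last view shows both barrels in line, at (185,270) and (192,470) in the left half, and the rings concentric from above. The wrist force is still just the door's weight, about 6 N, so nothing is touching. I'm handing it in.

```bash
python3 -c "
from h import *
print(order.hand_in());tpose()"
```

```text
the job is handed in; nothing more can be done
None
the job is handed in; nothing more can be done
```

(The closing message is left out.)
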